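# Close a spring-loaded relief valve on its dowels and hold it shut

## Robot

A 7-joint arm with a two-finger parallel gripper is mounted at the origin on a cart in front of the work surface, level with it; the furniture and walls round the work are solid. World frame = base frame: x ahead of the robot, y to its left, z up, the work surface at z = 0. Lengths are in m, angles in rad, forces in N, time in s.
With the tool pointing down it reaches from about 0.4 to 0.9 m from the base axis. Payload 5.6 kg.
Tool frame: the origin (TCP) lies midway between the tips of the shut fingers; the grasp point (between the pads) lies 19 mm behind it; z points along the fingers, y is the line along which they close (so a half turn about z gives the same grasp; the last joint's range is limited). The gripper opens to 92 mm and grips with 3 to 60 N. Pads are 20 mm wide; open, the fingers measure 128 mm over their backs; the gripper's body (75 mm by 189 mm) begins 69 mm behind the grasp point.
Start: joints at [1.276, 0.468, -0.012, 1.603, 0.006, 1.071, -0.056], TCP at [0.162, -0.63, 0.215] pointing down, gripper open.
Joint ranges: [-2.53, 2.53], [-0.31, 2.02], [-1.57, 1.55], [0.28, 2.44], [-1.29, 4.43], [0.15, 1.84], [-2.92, 2.92]. Speed limits (rad/s): [2.57, 2.57, 3.14, 3.14, 3.14, 3.14, 3.14].

## Interface

Orientations are given as a 3x3 rotation matrix whose columns are the frame's x, y, z axes.
In Python, from station import env, effector, solver, viewer, workorder, search_frame, tip_of gives the robot as it stands. Calls block until the motion is done:
- env.reach(position, orientation): joint-space move of the TCP to a pose.
- env.movel(position, frame=None, rate=0.15): straight line of the TCP; frame=None keeps the orientation; rate is the mean speed in m/s.
- env.goto_joints(angles): joint-space move.
- effector.release() and effector.grasp(squeeze=None): open the fingers fully, or close them until they stop; squeeze is the grip in N (None keeps the last).
- env.pause(seconds).
- solver.inverse_kinematics(position, orientation): joint angles nearest the present ones, or None.
- env.sense(): the state.
- viewer.read_camera(name): name is "scene" or "top" or "wrist"; returns (picture, depth): 480x640x3 uint8, red, green, blue; 480x640 float32, m along the optical axis (not along the pixel's ray), 0 where there is no reading.
- viewer.camera_info(name): a dict with "intrinsics" (3x3 intrinsics, pixels), "eye" and "rotation" of the camera in the world; the wrist camera has in their place "T_tool_cam" (4x4, takes a point from camera to tool coordinates, whose origin is the TCP and whose axes are the flange's). Camera axes: x right, y up, looking along -z (the intrinsics and any distortion apply to the point x, -y, -z); pixel columns grow to the right and rows downward; lengths in m; the calibration is good to about 2 mm. A picture is of the moment at which its call begins: read the wrist's pose just before it. camera_info takes no time and is no camera call.
A pose or a line that the arm cannot do raises env.PlanningError and nothing moves.
- workorder.finish_job(): hands the job in; it is judged then, once.
Trained networks look in the newest picture that a camera, given by its name, has taken for a name from the list of things; names that differ only in an ending like _2 or _b are one class to them, and where a whole thing is asked for, a point or a joint stands for the part that bears it (a point fixed in the world has none). Each returns a list of dicts, best first, with "score" (0 to 1); they miss things now and then, are a little off and sometimes report something else, mostly with a low value. They report only what shows in the picture. A call takes as long as a camera call.
- search_frame(camera, name): "at" ([x, y, z] in m, in world coordinates, good to about 4 mm: the middle of the surface that is visible of it).
- tip_of(camera, name): "at" ([x, y, z] in m, in world coordinates, good to about 4 mm: a listed point, or the origin of a listed thing).
The state is a dict: "t": time; "joint_positions": joint angles; "joint_velocities": joint speeds; "tau": joint torques, N m; "ee_pos": TCP position; "tcp_rot": TCP orientation; "wrist_force": force on the tool from outside, world axes, zero at the start; "moment": the same for the moment, N m; "gripper_width": finger opening in m; "grasp_force": force on a finger pad.
Only numpy, scipy, OpenCV 4.12 (cv2) and the standard library are available. Lean on these libraries where they do the work, as an engineer would, in place of code of your own. Each camera call takes 0.05 s, during which the arm holds its last target. There are 200 camera calls.

## Task

Stand the green valve body, upright, in the middle of the black rubber pad and let go of it. Then fit the bonnet over the body's two dowels, the yellow paint marks at the same end, and press it down against the spring until the two flanges meet all round. Finish holding it shut like that, still pushing, so that the screws could go in; do not disturb the hex keys, the oil can or the grease tin.

Things in the scene. Friction and masses are not known exactly. Their poses are not given: they have to be found in the camera images.
- rubber_pad: Square black ribbed rubber pad fixed to the bench, 150 x 150 x 4 mm; origin at the centre of its underside, z up, x and y along its edges.
- valve_centre (a point): Centre (25 mm above the underside) of the loose green valve body, the lower half, 0.6 kg, standing on the bench at the start: an I-shaped casting 50 mm high, foot and top flange 104 (along x) x 54 mm (y). Both long sides (+y, -y) are plain and flat: grip it across the 54 mm at mid-length. x points to the end with the big dowel, marked by a yellow paint dab; z up.
- valve_body: The valve body again, origin at the centre of its underside, axes as valve_centre. The foot is 9 mm thick, the bare top flange 14 mm with its face at z = 50 mm; the web between them is 62 mm long, with a brass port union at each x end under the flange.
- big_dowel (a point): Tip of the valve's big dowel, 12 mm diameter, at x = +40 mm, y = 0 of the body, standing 18 mm above the flange face. The small dowel, 8 mm diameter, stands as high at x = -40 mm, y = 0. The top 6 mm of both taper to a blunt nose, 3.5 mm less in radius at the tip. Axes as valve_centre.
- spring_seat (a joint): Round brass seat, 29 mm across, on the coil spring in the middle of the valve body's flange: 0 = out, standing 8 mm above the flange face; it grows downward as it is pressed, 0.008 = level with the flange face (0.009 is the stop). It starts to give at about 6 N and takes about 14 N at 0.008; it springs back when let go.
- bonnet_centre (a point): Centre (22 mm above the underside) of the loose green bonnet, the upper half, 0.3 kg, flange down on the bench at the start: a 104 (along x) x 54 x 14 mm flange carrying a block 47 (x) x 40 (y) mm up to 44 mm above the underside: grip the block across the 40 mm. x points to the end with the big hole, marked by a yellow paint dab; z up. Valve shut: this point is 47 mm above valve_centre.
- bonnet: The bonnet again, origin at the centre of its underside, axes as bonnet_centre. A brass adjuster screw with a steel lock nut stands on top of the block, to 60 mm above the underside.
- big_hole (a point): Centre, on the bonnet's underside, of its big dowel hole: 14 mm diameter, right through the flange, at x = +40 mm, y = 0. The small hole, 10 mm, is at x = -40 mm. The bonnet fits only with the big hole over the big dowel. Axes as bonnet_centre.
- hex_keys: Folding hex key set with red handle, 144 mm long and 20 mm high, lying on the bench; leave it alone.
- oil_can: Orange pump oil can with a bent spout, 168 mm high, at the back; leave it alone.
- grease_tin: Round grey lidded tin, 84 mm across, 52 mm high, at the back; leave it alone.

How it is judged:
On the way:
1. the valve body stands upright and released in the middle of the pad, the bonnet not yet on it (horizontal distance between valve_centre and rubber_pad below 0.018 m and height (world z) of valve_centre below 0.033 m and angle between valve_centre's own z axis and vertical below 0.06 rad and contact force between the fingers and valve_body below 0.2 N and horizontal distance between bonnet_centre and valve_centre above 0.05 m), for 0.2 s.
At the end, for the whole second after the job is handed in: Body upright on the pad, centre within 20 mm of its centre; bonnet on both dowels (big hole within 4 mm of the big dowel), flange within 2 mm of the body's flange face and parallel within 0.04 rad, spring in by over 6 mm, fingers on the bonnet with over 5 N (horizontal distance between valve_centre and rubber_pad below 0.02 m and height (world z) of valve_centre below 0.033 m and angle between valve_centre's own z axis and vertical below 0.06 rad and z of bonnet_centre in the frame of valve_centre between 0.044 and 0.049 m and z of big_hole in the frame of valve_centre below 0.0275 m and horizontal distance between big_hole and big_dowel below 0.004 m and horizontal distance between bonnet_centre and valve_centre below 0.004 m and angle between the z axis of bonnet_centre and the z axis of valve_centre, either way round below 0.04 rad and value of joint spring_seat above 0.006 m and contact force between the fingers and bonnet above 5 N); the arm keeps its last pose, push and grip.
It fails at once if a bystander (hex keys, oil can, grease tin) is moved more than 30 mm (distance of any of hex_keys, oil_can, grease_tin from where it was at the start of the episode above 0.03 m).
It also fails if it takes over 58 s, if anything falls off the work surface, if the arm or the gripper's body presses on something with over 40 N, if the wrist force passes 120 N, or if a joint passes its speed limit or range.

## Working session

There is one attempt and no reset: what is moved stays moved. The work goes in short steps, each a Python script; the robot and the scene stay as the last script left them, time stands still between calls to the robot, and variables do not carry over. Pictures are saved under pics/ and viewed, at most 10 in all, crops included, and the job is handed in when it is done.

```bash
ls; mkdir -p pics; python3 - <<'E'
from station import *
import cv2,numpy as np
for c in ["top","scene"]:
    p,d=viewer.read_camera(c); cv2.imwrite(f"pics/{c}1.png",p[:,:,::-1]); np.save(f"pics/{c}1.npy",d)
    i=viewer.camera_info(c); print(c,i)
    for n in ["rubber_pad","valve_centre","big_dowel","bonnet_centre","big_hole","hex_keys","oil_can","grease_tin"]:
        print(n,[(np.round(r["at"],3).tolist(),round(r["score"],2)) for r in tip_of(c,n)[:2]])
s=env.sense(); print(s["t"],s["ee_pos"],s["wrist_force"])
E
```

```text
pics
top {'intrinsics': array([[453.24175663,   0.        , 308.77423521],
       [  0.        , 453.24175663, 239.95202723],
       [  0.        ,   0.        ,   1.        ]]), 'eye': array([ 0.53464188, -0.03503959,  0.92294148]), 'rotation': array([[ 0.00586196,  0.99531902, -0.09646596],
       [-0.99993928,  0.00673455,  0.00872252],
       [ 0.00933135,  0.09640898,  0.99529806]])}
rubber_pad [([0.583, -0.066, 0.004], 0.62)]
valve_centre [([0.62, 0.206, 0.026], 0.97)]
big_dowel [([0.584, 0.209, 0.069], 0.78), ([0.622, 0.207, 0.002], 0.32)]
bonnet_centre [([0.517, -0.26, 0.026], 0.73)]
big_hole [([0.624, 0.205, 0.002], 0.7), ([0.473, -0.261, -0.003], 0.67)]
hex_keys [([0.42, -0.09, 0.0], 0.82)]
oil_can [([0.777, 0.12, -0.002], 0.66)]
grease_tin [([0.772, -0.055, 0.004], 0.85), ([0.625, 0.208, 0.001], 0.58)]
scene {'intrinsics': array([[552.51129975,   0.        , 318.67301061],
       [  0.        , 552.51129975, 234.54242369],
       [  0.        ,   0.        ,   1.        ]]), 'eye': array([-0.02498089,  0.48681334,  0.9874852 ]), 'rotation': array([[-0.6075981 ,  0.59688321, -0.52397994],
       [-0.79423104, -0.45274725,  0.40523695],
       [ 0.00464866,  0.66238234,  0.74915154]])}
rubber_pad [([0.582, -0.066, -0.005], 0.61)]
valve_centre [([0.62, 0.206, 0.024], 0.89)]
big_dowel [([0.584, 0.213, 0.067], 0.72)]
bonnet_centre [([0.515, -0.262, 0.022], 0.91)]
big_hole [([0.47, -0.256, -0.0], 0.78)]
hex_keys [([0.42, -0.085, -0.002], 0.57)]
oil_can [([0.782, 0.118, 0.0], 0.77)]
grease_tin [([0.776, -0.061, -0.002], 0.81), ([0.42, -0.085, -0.0], 0.52)]
0.9 [ 0.16192678 -0.62950901  0.21458855] [-0.20337808 -0.59834267  0.30794533]
```

View pics/top1.png

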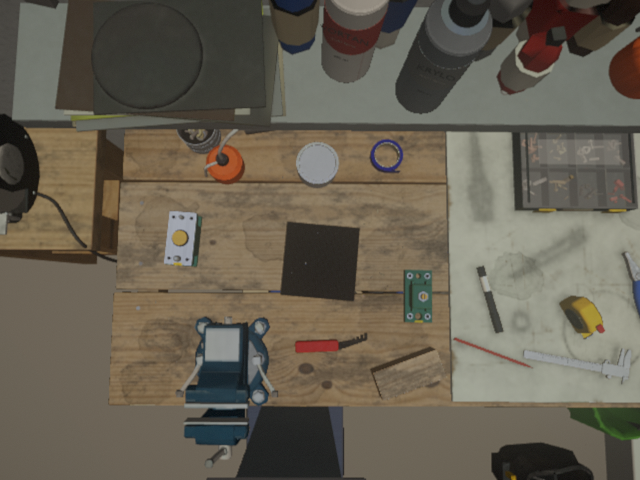

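```bash
cat > h.py <<'E'
from station import *
import numpy as np,cv2
def cloud(cam,d):
    i=viewer.camera_info(cam);K=i["intrinsics"]
    v,u=np.mgrid[:480,:640]
    P=np.stack([(u-K[0,2])/K[0,0]*d,-(v-K[1,2])/K[1,1]*d,-d],-1)
    return P@i["rotation"].T+i["eye"]
def rect(P,ctr,zlo,zhi,r=.09):
    m=(P[...,2]>zlo)&(P[...,2]<zhi)&(np.hypot(P[...,0]-ctr[0],P[...,1]-ctr[1])<r)
    q=P[m]; (c,s,a)=cv2.minAreaRect((q[:,:2]*1000).astype(np.float32))
    return len(q),np.round(c,1),np.round(s,1),round(a,1),np.round(np.median(q[:,2]),4)
E
python3 - <<'E'
from h import *
for c in ["top","scene"]:
    P=cloud(c,np.load(f"pics/{c}1.npy"))
    print(c,"valve flange",rect(P,(.62,.206),.046,.053))
    print("valve seat",rect(P,(.62,.206),.055,.062,.03)); print("dowels",rect(P,(.62,.206),.064,.075))
    print("bon flange",rect(P,(.516,-.261),.010,.018)); print("block",rect(P,(.516,-.261),.040,.048,.05)); print("adj",rect(P,(.516,-.261),.05,.065,.05))
    m=np.hypot(P[...,0]-.583,P[...,1]+.066)<.12
    p=cv2.imread(f"pics/{c}1.png"); dark=(p.max(2)<60)&m&(abs(P[...,2])<.02)
    q=P[dark]; n,l,st,ce=cv2.connectedComponentsWithStats(dark.astype(np.uint8)); k=1+np.argmax(st[1:,4]); q=P[l==k]
    print("pad",cv2.minAreaRect((q[:,:2]*1000).astype(np.float32)),np.median(q[:,2]))
E
```

```text
top valve flange (1183, array([622.6, 206.4]), array([ 54.4, 104. ]), 85.7, np.float64(0.0488))
valve seat (145, array([622.8, 206.2]), array([24.5, 26.8]), 49.2, np.float64(0.0571))
dowels (19, array([621.8, 205.9]), array([ 7.1, 84.6]), 83.7, np.float64(0.0663))
bon flange (1303, array([ 509.5, -275.2]), array([122.2, 153.2]), 7.9, np.float64(0.0133))
block (408, array([ 513.6, -260.6]), array([39.4, 44.4]), 89.9, np.float64(0.0439))
adj (64, array([ 513.9, -260.9]), array([16.9, 17. ]), 19.9, np.float64(0.0527))
pad ((581.5062255859375, -66.2668228149414), (147.58509826660156, 147.16456604003906), 85.2431869506836) 0.003401260177116505
scene valve flange (821, array([621. , 207.6]), array([ 54.5, 106.8]), 86.0, np.float64(0.0496))
valve seat (119, array([621.6, 207.1]), array([27.1, 28.3]), 59.4, np.float64(0.0575))
dowels (21, array([619.9, 209. ]), array([ 8.1, 85.9]), 87.3, np.float64(0.0664))
bon flange (685, array([ 515.8, -290.8]), array([125.9, 118.6]), 0.6, np.float64(0.0133))
block (191, array([ 513. , -260.2]), array([47.8, 43.3]), 0.3, np.float64(0.044))
adj (36, array([ 514. , -260.1]), array([18.1, 16.5]), 50.7, np.float64(0.0557))
pad ((581.3059692382812, -65.67315673828125), (151.03515625, 151.7894287109375), 85.19330596923828) 0.0038186958569357277
```

The top view shows the valve at about (181,238), the bonnet at (418,296), the black pad at (320,261) and the red hex keys at (330,345). The oil can is at (225,163) and the tin at (318,163). Next I'll check the yellow-dab ends and the bonnet's yaw, and test the IK.

```bash
cat >> h.py <<'E'
def R(deg):
    t=np.deg2rad(deg); y=np.array([-np.sin(t),np.cos(t),0]); z=np.array([0,0,-1.]); return np.c_[np.cross(y,z),y,z]
def st(tag=""):
    s=env.sense(); print(tag,round(s["t"],2),np.round(s["ee_pos"],4),"F",np.round(s["wrist_force"],1),"M",np.round(s["moment"],2),"w",round(s["gripper_width"],4),"g",round(float(np.max(s["grasp_force"])),1)); return s
E
python3 - <<'E'
from h import *
for c in ["top","scene"]:
    P=cloud(c,np.load(f"pics/{c}1.npy"))
    print("bon flange",rect(P,(.514,-.2605),.011,.017,.062))
p=cv2.imread("pics/top1.png"); a=cv2.resize(p[205:275,150:210],None,fx=6,fy=6); b=cv2.resize(p[262:332,388:448],None,fx=6,fy=6)
cv2.imwrite("pics/crop.png",np.hstack([a,b]))
print(env.sense()["tcp_rot"].round(2))
for nm,pos,th in [("v",(.622,.207,.013),175.9),("p",(.5815,-.066,.017),175.9),("b",(.514,-.2605,.018),180)]:
    for f in (0,180):
        q=solver.inverse_kinematics(np.array(pos),R(th+f)); print(nm,f,None if q is None else np.round(q,2))
E
```

```text
bon flange (741, array([ 513.9, -261.4]), array([ 55.3, 103.6]), 89.5, np.float64(0.0142))
bon flange (356, array([ 513.6, -276.7]), array([106.9,  90.3]), 0.4, np.float64(0.0141))
[[ 0.97  0.25 -0.  ]
 [ 0.25 -0.97 -0.  ]
 [-0.    0.   -1.  ]]
v 0 [-0.08  0.77 -0.42  1.68  0.42  0.78 -2.33]
v 180 [ 0.06  0.83 -0.63  1.67  0.62  0.85  0.66]
p 0 [ 0.21  0.64 -0.2   1.87  0.2   0.65 -1.76]
p 180 [ 0.56  0.76 -0.68  1.85  0.66  0.78  1.02]
b 0 [ 0.52  0.62 -0.14  1.9   0.13  0.63 -1.27]
b 180 [ 0.85  0.71 -0.58  1.88  0.56  0.73  1.52]
```

View pics/crop.png

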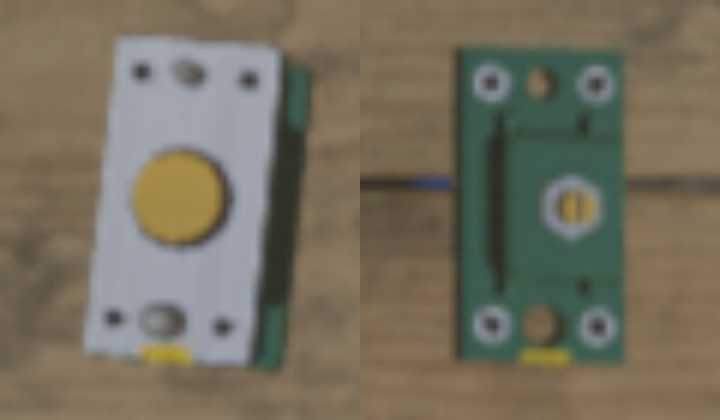

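Both yellow dabs are at the robot-side (-x) end, at (165,355) and (545,357) in the crops. The valve's yaw is about 176° and the bonnet's about 180°. Starting the moves.

```bash
python3 - <<'E'
from h import *
V=np.array([.622,.2068,0]); Rv=R(355.9)
env.reach(np.array([.5815,-.066,.26]),R(355.9)); st("pad hi")
env.reach(V+[0,0,.20],Rv); st("valve hi")
env.movel(V+[0,0,.09]); st()
env.movel(V+[0,0,.0145],rate=.1); s=st("low")
effector.grasp(40); st("grasp")
env.movel(V+[0,0,.12]); st("lift")
E
```

```text
pad hi 3.4 [ 0.5814 -0.0673  0.2598] F [-0.3 -0.1 -0.3] M [ 0.07 -0.15  0.01] w 0.0918 g 0.0
valve hi 4.49 [0.6228 0.2047 0.2001] F [-0.8 -0.8  1. ] M [ 0.08 -0.16 -0.05] w 0.0921 g 0.0
 5.38 [0.6227 0.2071 0.091 ] F [0.3 0.3 1. ] M [ 0.06 -0.16 -0.01] w 0.0917 g 0.0
low 6.28 [0.6223 0.2072 0.015 ] F [-0.2 -0.2 -0.5] M [ 0.09 -0.14 -0.  ] w 0.092 g 0.0
grasp 6.94 [0.6221 0.2072 0.0147] F [0.3 1.1 0. ] M [ 0.21 -0.19 -0.05] w 0.054 g 40.0
lift 7.79 [0.6212 0.2061 0.1188] F [ 0.1 -0.8 -4.9] M [ 0.02 -0.11  0.04] w 0.054 g 40.0
```

```bash
python3 - <<'E'
from h import *
D=np.array([.5814,-.066,0])
env.movel(D+[0,0,.12],rate=.25); st()
env.movel(D+[0,0,.035],rate=.12); st()
for z in (.022,.020,.019,.018,.017):
    env.movel(D+[0,0,z],rate=.04); env.pause(.1); s=st(z)
    if s["wrist_force"][2]>2: break
effector.release(); st("rel")
env.movel(s["ee_pos"]+[0,0,.12]); st("up")
s=env.sense(); p,d=viewer.read_camera("wrist"); cv2.imwrite("pics/w1.png",p[:,:,::-1])
p,d=viewer.read_camera("scene"); cv2.imwrite("pics/scene2.png",p[:,:,::-1]); P=cloud("scene",d)
print("flange",rect(P,D,.05,.057),"dowels",rect(P,D,.068,.08),"seat",rect(P,D,.059,.066,.03))
E
```

```text
9.04 [ 0.5816 -0.0638  0.1202] F [ 0.1  0.3 -5.3] M [ 0.06 -0.15  0.04] w 0.0541 g 40.0
 9.9 [ 0.5821 -0.0657  0.0356] F [ 0.2 -0.5 -4.7] M [ 0.06 -0.17  0.01] w 0.054 g 40.0
0.022 10.47 [ 0.5815 -0.0659  0.0221] F [ 0.3 -0.6 -4.7] M [ 0.05 -0.15  0.01] w 0.0537 g 40.0
0.02 10.82 [ 0.5814 -0.066   0.02  ] F [-0.4  0.4 -5.3] M [ 0.08 -0.18  0.08] w 0.0534 g 40.0
0.019 11.18 [ 0.5817 -0.066   0.0194] F [-1.8 -0.1  0.6] M [-0.05  0.12  0.04] w 0.0538 g 40.0
0.018 11.53 [ 0.5817 -0.066   0.0194] F [-5.3 -0.7  8.7] M [0.06 0.8  0.02] w 0.0536 g 40.0
rel 12.23 [ 0.5814 -0.066   0.0179] F [-1.1  0.5 -0. ] M [ 0.08 -0.06 -0.02] w 0.0921 g 0.0
up 13.19 [ 0.5811 -0.0662  0.1386] F [-0.6 -1.1 -0.6] M [ 0.02 -0.18 -0.06] w 0.092 g 0.0
flange (654, array([581.8, -65.8]), array([ 57.2, 107.6]), 86.2, np.float64(0.0542)) dowels (23, array([579.1, -64.2]), array([ 8.2, 86.2]), 87.5, np.float64(0.0699)) seat (100, array([581.9, -67.2]), array([29.4, 32.9]), 18.4, np.float64(0.0623))
```

```bash
python3 - <<'E'
from h import *
B=np.array([.5138,-.2609,0]); D=np.array([.5814,-.066,0])
env.reach(B+[0,0,.14],R(359.7)); st()
p,d=viewer.read_camera("top"); cv2.imwrite("pics/top2.png",p[:,:,::-1]); P=cloud("top",d)
print("flange",rect(P,D,.05,.057),"dowels",rect(P,D,.068,.08),"seat",rect(P,D,.059,.066,.03))
env.movel(B+[0,0,.08]); env.movel(B+[0,0,.019],rate=.08); st("low")
effector.grasp(55); st("grasp")
env.movel(B+[0,0,.13],rate=.12); st("lift")
p,d=viewer.read_camera("scene"); cv2.imwrite("pics/scene3.png",p[:,:,::-1])
p,d=viewer.read_camera("wrist"); cv2.imwrite("pics/w2.png",p[:,:,::-1])
E
```

```text
14.13 [ 0.5145 -0.2591  0.14  ] F [-0.4  1.1 -0.4] M [ 0.1  -0.16 -0.01] w 0.0919 g 0.0
flange (1236, array([582. , -66.5]), array([ 53.7, 103.9]), 86.5, np.float64(0.054)) dowels (31, array([581.6, -66.7]), array([ 9.1, 87.2]), 84.9, np.float64(0.07)) seat (164, array([581.9, -66. ]), array([26.6, 26.7]), 89.6, np.float64(0.0619))
low 15.64 [ 0.5142 -0.2609  0.0193] F [-0.8  0.   0.1] M [ 0.01 -0.09  0.  ] w 0.0916 g 0.0
grasp 16.48 [ 0.5138 -0.2609  0.019 ] F [0.4 0.3 0.5] M [ 0.04 -0.08  0.  ] w 0.0397 g 55.0
lift 17.55 [ 0.5131 -0.2608  0.1292] F [-0.1  1.2 -2.7] M [ 0.04 -0.11  0.05] w 0.0397 g 55.0
```

View pics/scene3.png

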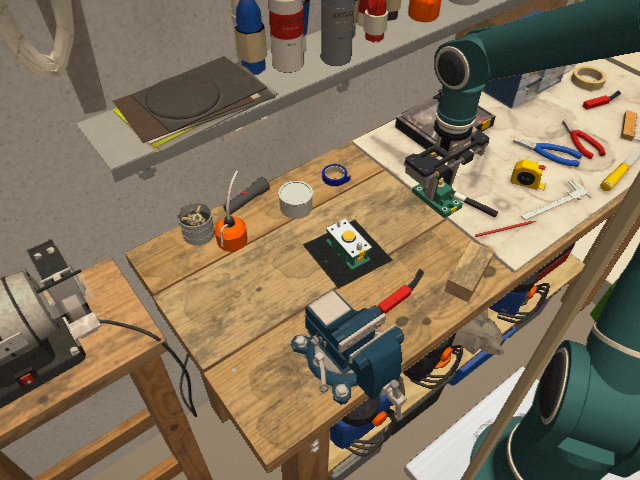

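The scene view shows the valve upright on the pad at (349,243) and the bonnet held level at (440,200). I'll carry the bonnet over and lower it in steps while watching the force.

```bash
python3 - <<'E'
from h import *
D=np.array([.5819,-.0663,0]); Rb=R(356.2)
env.movel(D+[0,0,.13],Rb,rate=.2); env.pause(.2); st()
p,d=viewer.read_camera("scene"); cv2.imwrite("pics/scene4.png",p[150:300,280:440,::-1].repeat(4,0).repeat(4,1))
env.movel(D+[0,0,.097],rate=.1); env.pause(.1); st()
for z in (.092,.089,.086,.083):
    env.movel(D+[0,0,z],rate=.03); env.pause(.1); s=st(z)
    if s["wrist_force"][2]>6 or np.hypot(*s["wrist_force"][:2])>8: print("stop");break
E
```

```text
19.03 [ 0.5817 -0.0676  0.1299] F [ 0.6 -0.1 -1.3] M [ 0.02 -0.16 -0.01] w 0.0396 g 55.0
 19.67 [ 0.5823 -0.066   0.0973] F [ 0.7  0.1 -1.8] M [ 0.05 -0.18 -0.05] w 0.0398 g 55.0
0.092 20.08 [ 0.582  -0.0663  0.0921] F [ 0.4 -0.5 -1.9] M [ 0.05 -0.18  0.01] w 0.0393 g 55.0
0.089 20.43 [ 0.5819 -0.0663  0.089 ] F [-0.4  0.2 -2.7] M [ 0.02 -0.12 -0.05] w 0.0394 g 55.0
0.086 20.78 [ 0.5819 -0.0663  0.0859] F [ 0.3  0.  -2.2] M [ 0.02 -0.1  -0.04] w 0.0395 g 55.0
0.083 21.13 [ 0.5819 -0.0663  0.0829] F [-0.1 -0.2 -2.5] M [ 0.1  -0.18  0.02] w 0.0394 g 55.0
```

The holes are 8 mm over the dowels with no side load. Pressing on.

```bash
python3 - <<'E'
from h import *
D=np.array([.5819,-.0663,0])
for z in (.080,.078,.076,.0745,.0735,.0725,.0715,.0705,.0695,.0685):
    env.movel(D+[0,0,z],rate=.03); env.pause(.1); s=st(z)
    if s["wrist_force"][2]>28 or np.hypot(*s["wrist_force"][:2])>15: print("stop");break
p,d=viewer.read_camera("scene"); cv2.imwrite("pics/s5.png",cv2.resize(p[150:290,270:430,::-1],None,fx=4,fy=4)); P=cloud("scene",d)
print("block",rect(P,D,.090,.102,.045)); print("flange",rect(P,D,.060,.073,.065))
E
```

```text
0.08 21.48 [ 0.5825 -0.0662  0.0807] F [-1.   0.1  3.1] M [-0.01 -0.12 -0.02] w 0.0393 g 55.0
0.078 21.83 [ 0.5825 -0.0662  0.0786] F [0.2 0.6 5.5] M [ 0.08 -0.07  0.02] w 0.0396 g 55.0
0.076 22.18 [ 0.5825 -0.0662  0.0768] F [-1.9 -1.   6.6] M [ 0.    0.06 -0.04] w 0.0393 g 55.0
0.0745 22.53 [ 0.5825 -0.0662  0.0754] F [-1.7  0.4  8.7] M [-0.02  0.19  0.  ] w 0.0394 g 55.0
0.0735 22.88 [ 0.5825 -0.0662  0.0746] F [-1.2 -0.5  9.7] M [-0.03  0.25 -0.03] w 0.0397 g 55.0
0.0725 23.23 [ 0.5826 -0.0662  0.0737] F [-3.  -0.7 11.3] M [-0.02  0.39  0.06] w 0.0392 g 55.0
0.0715 23.58 [ 0.5826 -0.0662  0.073 ] F [-3.2  0.1 13.3] M [-0.04  0.53 -0.03] w 0.0394 g 55.0
0.0705 23.93 [ 0.5826 -0.0662  0.073 ] F [-5.6 -1.  20.2] M [0.02 1.2  0.01] w 0.0397 g 55.0
0.0695 24.28 [ 0.5826 -0.0662  0.0729] F [-8.4 -1.5 28.8] M [0.02 1.77 0.03] w 0.0396 g 55.0
stop
block (249, array([577.5, -66.6]), array([44.6, 70.3]), 10.8, np.float64(0.0976))
flange (439, array([581.9, -65.6]), array([ 57. , 107.1]), 86.5, np.float64(0.068))
```

View pics/s5.png

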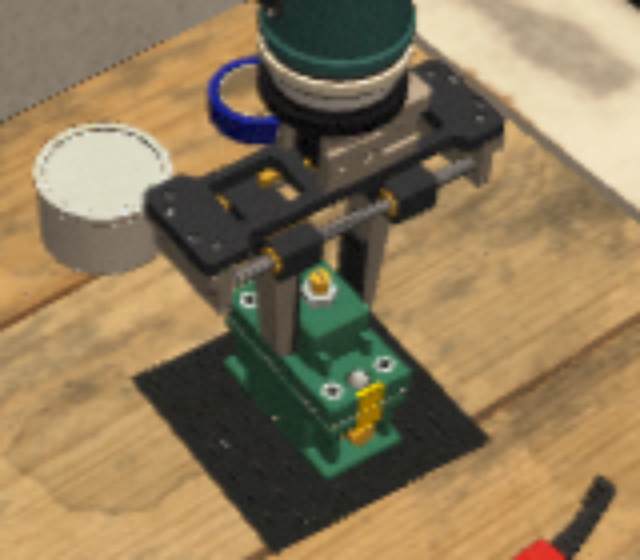

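The bonnet is seated: flange top at 0.068 m as expected, the dowel shows through its hole near (358,378), the yellow marks line up near (370,405), and the wrist reads about 29 N. Handing in.

```bash
python3 - <<'E'
from h import *
env.pause(.3); st(); print(workorder.finish_job())
E
```

```text
24.63 [ 0.5826 -0.0662  0.073 ] F [-8.5 -1.6 27.3] M [0.05 1.84 0.01] w 0.0393 g 55.0
the job is handed in; nothing more can be done
None
```

The job is handed in, with no verdict returned: the valve body stands on the pad within about 1 mm of its centre, and the bonnet is on both dowels with the yellow marks together, held shut with about 27 N at 24.6 s of the 58 s, and no move went near the hex keys, oil can or grease tin.

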